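# Nest the two bench-block plates in their tray

## Robot

A 7-joint arm with a two-finger parallel gripper is mounted at the origin on the work surface. World frame = base frame: x ahead of the robot, y to its left, z up, the work surface at z = 0. Lengths are in mm, angles in rad, forces in N, time in s.
With the tool pointing down it reaches from about 400 to 875 mm from the base axis. Payload 19.3 kg.
Tool frame: the origin (TCP) lies at the very end of the fingers, on their centre line; the grasp point (between the pads) lies 19 mm behind it (grip_point_offset is the z of the grasp point in the tool frame, in mm); z points along the fingers, y is the line along which they close (so a half turn about z gives the same grasp; the last joint's range is limited). The gripper opens to 85 mm and grips with 20 to 120 N. Pads are 22 mm wide; open, the fingers measure 114 mm over their backs; the gripper's body (76 mm by 85 mm) begins 54 mm behind the grasp point. The pads swing forward as they close: fully open they stand 13 mm farther back than shut.
Start: joints at [-0.07, 0.521, -0.036, 1.599, 0.021, 1.021, -0.113], TCP at [624.991, -0.025, 196.491] pointing down, gripper open.
Joint ranges: [-2.91, 2.91], [-0.3, 2.13], [-1.5, 1.42], [0.17, 2.43], [-1.26, 4.41], [0.16, 1.93], [-2.52, 2.52]. Speed limits (rad/s): [1.89, 1.89, 2.39, 2.39, 3.01, 3.01, 3.01].

## Interface

Orientations are given as a 3x3 rotation matrix whose columns are the frame's x, y, z axes.
In Python, from workcell import movep, movel, goto_joints, open_gripper, clamp, wait, inverse_kinematics, read_state, camera, PlanningError, finish_job, grip_point_offset gives the robot as it stands. Calls block until the motion is done:
- movep(position, orientation): joint-space move of the TCP to a pose.
- movel(position, frame=None, max_speed=150, guard=None): straight line of the TCP; frame=None keeps the orientation; max_speed is the mean speed in mm/s. With guard (N) it stops when the force on the tool has changed by that much, and returns True; else False.
- goto_joints(angles): joint-space move.
- open_gripper() and clamp(): open the fingers fully, or close them until they stop; the grip force is fixed at half the most.
- wait(seconds).
- inverse_kinematics(position, orientation): joint angles nearest the present ones, or None.
- read_state(): the state.
- camera(name): name is "scene" or "side" or "wrist"; returns a dict with "image" (400x640x3 uint8, blue, green, red), "range_z" (400x640 float32, mm along the optical axis (not along the pixel's ray), 0 where there is no reading), "fx", "fy", "cx", "cy" (pixels), "cam_to_world" (4x4, takes a point from camera to world coordinates). Camera axes: x right, y up, looking along -z (the intrinsics and any distortion apply to the point x, -y, -z); pixel columns grow to the right and rows downward; lengths in mm; the calibration is good to about 2 mm. A picture is of the moment at which its call begins.
A pose or a line that the arm cannot do raises PlanningError and nothing moves.
- finish_job(): hands the job in; it is judged then, once.
The state is a dict: "time": time; "qpos": joint angles; "qvel": joint speeds; "joint_efforts": joint torques, N m; "eef_pos": TCP position; "tool_rot": TCP orientation; "ft_force": force on the tool from outside, world axes, zero at the start; "torque": the same for the moment, N m; "finger_gap": finger opening in mm; "gripper_force": force on a finger pad.
Only numpy, scipy, OpenCV 4.12 (cv2) and the standard library are available. Lean on these libraries where they do the work, as an engineer would, in place of code of your own. Each camera call takes 0.05 s, during which the arm holds its last target. There are 200 camera calls.

## Task

Put the two aluminium bench-block plates away in the wooden tray, interlocked and lying flat, fully home on the tray floor. The plate with the tongue is stored in the pigeonhole rack: draw it out by its tongue, clear of the rack, let go of it flat on the open bench, then pick it up again to fit it (only its rib stays within reach once it is in the tray). Leave the carton, the jar and the pliers where they are.

Things in the scene. Friction and masses are not known exactly. Their poses are not given: they have to be found in the camera images.
- tray: Wooden tray fixed to the bench, 148 x 114 x 16 mm; origin at centre of underside, x along its long side, z up. Cavity 128 (x) by 94 (y) mm, centred; floor 6 mm above the bench. A rim-high wooden stop fills its (+x, +y) corner: x 36 to 64, y 17 to 47. So the plates fit one way only, about 2 mm clear a side; the top 4 mm of the inner edges has a 45 degree lead-in.
- fork_seat (a point): Where point fork_rib is when the fork plate is fully home with even gaps, at the tray's -x end, slot opening to +x; 36 mm above the tray's underside; axes as the tray and as the seated plate.
- tongue_seat (a point): Where point tongue_rib is when the tongue plate is fully home with even gaps, at the tray's +x end, tongue pointing to -x into the fork's slot, cut-out round the stop; 36 mm above the tray's underside; axes as the tray and as the seated plate.
- fork_rib (a point): Fork plate: loose U-shaped aluminium plate, 12 mm thick, 0.15 to 0.25 kg, flat on the bench. On it a grip rib 12 (x) by 40 (y) mm, top 42 mm above the underside. This point: rib's middle, 30 mm above the underside. From here the plate spans x -20 to 46, y -45 to 45; slot, open to +x: y -17.5 to 17.5, x 10 to 46, with 4 mm chamfers on top of slot and arm ends.
- tongue_rib (a point): Tongue plate: loose flat aluminium plate, 12 mm thick, 0.15 to 0.3 kg. On it a grip rib 32 (x) by 12 (y) mm, top 42 mm above the underside. This point: rib's middle, 30 mm above the underside. From here the body spans x -17 to 39, y -40 to 50, less a cut-out x 11 to 39, y 20 to 50; tongue x -53 to -17, y -10 to 20. At first body and rib are inside a pigeonhole; the tongue sticks out.
- tongue_tip (a point): Point on the tongue plate's tongue: middle of its 30 mm width, half-way up its 12 mm thickness, 35 mm from the rib's middle along -x and 18 mm from the tongue's free end; axes as the tongue plate (the tongue points to -x).
- rack: Low plywood pigeonhole rack fixed to the bench, 80 (x) by 236 (y) by 58 mm high, no floor; origin at centre of underside, z up. Two holes, each 106 mm wide, 50 high, centred at y = 57 and -57, open to -x (front, at x = -40) and +x. One holds the tongue plate, the other the carton (left or right varies). The plate slides out along -x on the bench.
- carton: Bystander: loose small cardboard box 46 x 70 x 32 mm in the other pigeonhole; origin at the centre of its underside.
- jar: Bystander: closed glass jar, 52 mm across, 62 mm high, standing on the bench; origin at the centre of its underside.
- pliers: Bystander: pair of pliers with black handles lying on the bench, about 155 mm long and 12 mm high; origin near the pivot, jaws to +x, handles to -x.
There are look-alikes about, which are no part of the job. Leave any purple or yellow look-alike of the part that bears tongue_rib alone.

How it is judged (in metres and radians):
On the way:
1. the tongue plate lies flat on the bench, clear of the front of the rack (its rib at least 85 mm in front of the rack's centre) and outside the tray, let go (x of tongue_rib in the frame of rack below -0.085 m and height (world z) of tongue_rib below 0.033 m and angle between tongue_rib's own z axis and vertical below 0.05 rad and contact force between the fingers and tongue below 0.1 N and linear speed of tongue below 0.02 m/s), for 0.2 s.
At the end, for the whole second after the job is handed in: Both plates lie in the tray fully home: each rib point within 6 mm (horizontally) of its seat and no more than 1.8 mm above it, tilted less than 0.04 rad, aligned with the tray within 0.08 rad, at rest and not touched by the fingers (horizontal distance between fork_rib and fork_seat below 0.006 m and z of fork_rib in the frame of fork_seat below 0.0018 m and angle between each of fork_rib, tongue_rib's own z axis and vertical below 0.04 rad and angle between the x axis of fork_rib and the x axis of fork_seat, either way round below 0.08 rad and contact force between the fingers and fork below 0.1 N and linear speed of each of fork, tongue below 0.02 m/s and horizontal distance between tongue_rib and tongue_seat below 0.006 m and z of tongue_rib in the frame of tongue_seat below 0.0018 m and angle between the x axis of tongue_rib and the x axis of tongue_seat, either way round below 0.08 rad and contact force between the fingers and tongue below 0.1 N).
It fails at once if the carton is moved more than 30 mm (distance of carton from where it was at the start of the episode above 0.03 m).
It fails at once if the jar is moved more than 30 mm (distance of jar from where it was at the start of the episode above 0.03 m).
It fails at once if the pliers is moved more than 30 mm (distance of pliers from where it was at the start of the episode above 0.03 m).
It also fails if it takes over 67 s, if anything falls off the work surface, if the arm or the gripper's body presses on something with over 40 N, if the wrist force passes 120 N, or if a joint passes its speed limit or range.

## Working session

There is one attempt and no reset: what is moved stays moved. The work goes in short steps, each a Python script; the robot and the scene stay as the last script left them, time stands still between calls to the robot, and variables do not carry over. Pictures are saved under pics/ and viewed, at most 12 in all, crops included, and the job is handed in when it is done.

```bash
mkdir -p pics; ls
python3 - <<'E'
from workcell import *
import cv2,numpy as np
a=camera("scene");b=camera("side")
np.savez("c0.npz",**{k+n:v for k,c in (("a",a),("b",b)) for n,v in c.items()})
cv2.imwrite("pics/scene.png",a["image"]);cv2.imwrite("pics/side.png",b["image"])
for c in(a,b):print(c["fx"],c["cx"],c["cy"],np.round(c["cam_to_world"],3).tolist(),[k for k in c])
print(read_state()["time"],grip_point_offset)
E
```

```text
pics
437.866924578197 322.2677482420319 197.5234006023994 [[-0.765, -0.48, 0.429, 1179.742], [0.644, -0.589, 0.489, 606.846], [0.018, 0.651, 0.759, 1063.005], [0.0, 0.0, 0.0, 1.0]] ['image', 'range_z', 'fx', 'fy', 'cx', 'cy', 'cam_to_world']
486.5273203291757 313.1957198807292 199.07876553067726 [[-0.887, 0.333, -0.32, 190.587], [-0.462, -0.649, 0.604, 733.451], [-0.006, 0.684, 0.73, 1022.495], [0.0, 0.0, 0.0, 1.0]] ['image', 'range_z', 'fx', 'fy', 'cx', 'cy', 'cam_to_world']
0.1 -18.700000000000003
```

View pics/scene.png

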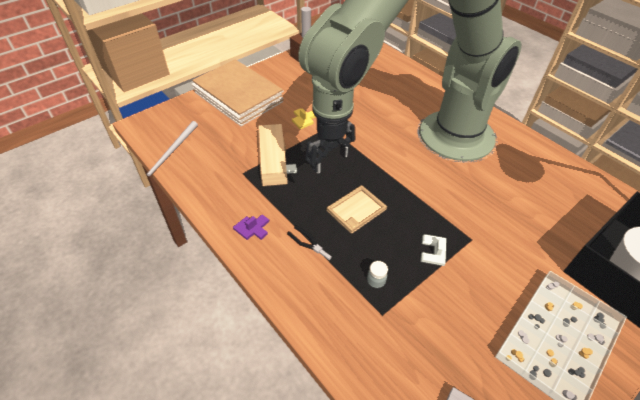

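View pics/side.png

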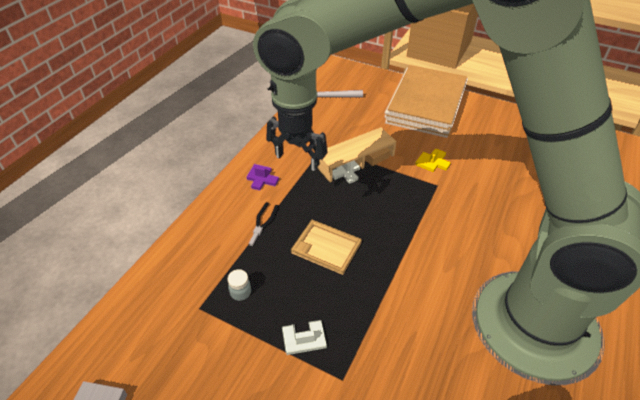

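Candidates for the tongue plate: the grey plate in the rack (scene 290,169; side 345,172), the purple look-alike (scene 251,227; side 262,177) and the yellow one (scene 303,119; side 433,160). I choose the grey one in the rack. The scene view also shows the fork at (433,250), tray (357,209), jar (377,274) and pliers (315,246).

```bash
cat > h.py <<'E'
import numpy as np,cv2
from workcell import *
def ray(c,uv,z):
    uv=np.atleast_2d(np.asarray(uv,float));T=np.asarray(c["cam_to_world"])
    d=np.c_[(uv[:,0]-c["cx"])/c["fx"],-(uv[:,1]-c["cy"])/c["fy"],-np.ones(len(uv))]@T[:3,:3].T
    return T[:3,3]+d*((z-T[2,3])/d[:,2])[:,None]
def cloud(c):
    v,u=np.mgrid[:400,:640];r=c["range_z"];T=np.asarray(c["cam_to_world"])
    p=np.stack([(u-c["cx"])/c["fx"]*r,-(v-c["cy"])/c["fy"]*r,-r],-1)
    return p@T[:3,:3].T+T[:3,3]
def R(a): # tool down, x axis at angle a
    c,s=np.cos(a),np.sin(a);return np.array([[c,s,0],[s,-c,0],[0,0,-1.]])
def proj(c,P):
    T=np.asarray(c["cam_to_world"]);q=(np.atleast_2d(P)-T[:3,3])@T[:3,:3]
    return np.c_[c["cx"]-c["fx"]*q[:,0]/q[:,2],c["cy"]+c["fy"]*q[:,1]/q[:,2]]
E
python3 - <<'E'
from h import *
z=np.load("c0.npz");a={k[1:]:z[k] for k in z if k[0]=="a"};b={k[1:]:z[k] for k in z if k[0]=="b"}
for n,c,L in(("scene",a,dict(tongue=(290,169),fork=(433,250),tray=(357,209),jar=(377,274),rack1=(262,126),rack2=(270,183),pl=(315,246))),("side",b,dict(tongue=(345,172),fork=(304,338),tray=(327,247),jar=(239,285),rackR=(385,145)))):
    P=cloud(c)
    for k,(u,v) in L.items(): print(n,k,np.round(P[v,u]),np.round(ray(c,(u,v),12)[0]))
w=camera("wrist");print(np.round(w["cam_to_world"],3).tolist(),w["fx"])
cv2.imwrite("pics/w0.png",w["image"])
E
```

```text
scene tongue [ 590. -231.   16.] [ 588. -234.   12.]
scene fork [461. 282.   4.] [466. 284.  12.]
scene tray [526.  28.   1.] [532.  34.  12.]
scene jar [673. 255.  63.] [647. 238.  12.]
scene rack1 [ 561. -428.   56.] [ 534. -474.   12.]
scene rack2 [ 676. -226.   11.] [ 677. -225.   12.]
scene pl [720.  57.  11.] [720.  57.  12.]
side tongue [ 601. -249.    9.] [ 600. -246.   12.]
side fork [448. 296.  37.] [454. 285.  12.]
side tray [525.  26.   5.] [522.  32.  12.]
side jar [638. 259.  63.] [662. 235.  12.]
side rackR [ 523. -362.   60.] [ 539. -416.   12.]
[[1.0, 0.001, 0.002, 623.657], [-0.001, 0.964, 0.266, 68.061], [-0.001, -0.266, 0.964, 373.281], [0.0, 0.0, 0.0, 1.0]] 312.6883875624615
```

View pics/w0.png

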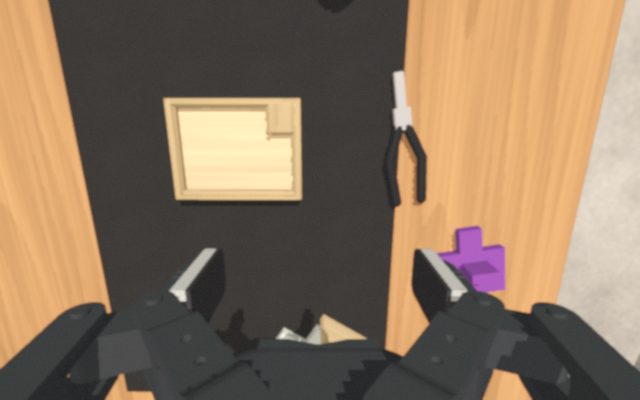

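Wrist view: the tray spans about (165,97) to (302,200), with the stop at its upper-right (282,116), so tray x is about world +x. The pliers are at (403,140), and the purple look-alike is at (475,262).

Run:
```python
from h import *
s=read_state();print(np.round(s["tool_rot"],2).tolist())
movep([600,-260,250],s["tool_rot"])
w=camera("wrist");np.savez("w1.npz",**w);cv2.imwrite("pics/w1.png",w["image"]);print(read_state()["time"])
P=cloud(w)
for u,v in((320,200),(320,150),(320,230)):print(np.round(P[v,u]))
```

```text
[[0.0, 1.0, -0.0], [1.0, -0.0, -0.0], [-0.0, -0.0, -1.0]]
1.2417
[ 601. -291.   59.]
[ 602. -235.   12.]
[ 602. -330.   58.]
```

View pics/w1.png

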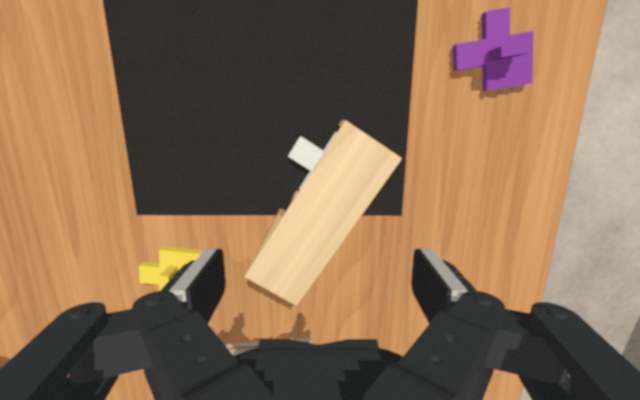

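The rack's top corners are at about (345,122), (400,158), (297,305) and (247,275). The grey-white tongue sticks out at (305,152) to the upper left. Yellow is at (170,268) and purple at (500,50), so neither is in the way.

Run:
```python
from h import *
z=np.load("w1.npz");w={k:z[k] for k in z}
P=cloud(w);im=w["image"]
hsv=cv2.cvtColor(im,cv2.COLOR_BGR2HSV)
v,u=np.mgrid[:400,:640]
m=(P[...,2]>50)&(P[...,2]<66)&(u>235)&(u<405)&(v<315)&(w["range_z"]>0)
r=cv2.minAreaRect(P[m][:,:2].astype(np.float32));print("rack",r,np.round(cv2.boxPoints(r)).tolist(),np.median(P[m][:,2]))
t=((hsv[...,1]<60)&(hsv[...,2]>110)&(u>270)&(u<345)&(v>120)&(v<200)).astype(np.uint8)
n,l,st,c=cv2.connectedComponentsWithStats(t);i=1+st[1:,4].argmax();t=(l==i)
print(st[i]);p=P[t];print("z pct",np.percentile(p[:,2],[5,25,50,75,95]))
cn=cv2.findContours(t.astype(np.uint8),0,2)[0];c0=max(cn,key=cv2.contourArea)
q=ray(w,c0[:,0],12)[:,:2].astype(np.float32);rr=cv2.minAreaRect(q);print("tongue",rr,np.round(cv2.boxPoints(rr)).tolist())
print(np.round(q[::3]).astype(int).tolist())
cr=im[100:220,250:420];cv2.imwrite("pics/crop.png",cv2.resize(cr,None,fx=4,fy=4))
```

```text
rack ((600.1720581054688, -317.5186462402344), (236.58395385742188, 80.33201599121094), 57.27885818481445) [[502.0, -395.0], [570.0, -439.0], [698.0, -240.0], [630.0, -196.0]] 58.04237592740583
[288 131  49  58 883]
z pct [ 0.51132534 10.5182651  11.6801626  12.38485292 13.26816072]
tongue ((582.867431640625, -239.48800659179688), (90.42681884765625, 39.81896209716797), 57.86833953857422) [[542.0, -267.0], [576.0, -288.0], [624.0, -212.0], [590.0, -191.0]]
[[622, -211], [620, -213], [615, -220], [612, -225], [608, -230], [603, -234], [596, -229], [591, -226], [586, -222], [581, -220], [573, -219], [570, -224], [566, -229], [565, -233], [561, -238], [559, -245], [564, -247], [570, -251], [575, -254], [580, -258], [586, -261], [583, -269], [581, -273], [576, -280], [574, -284], [574, -287], [579, -281], [583, -274], [588, -267], [591, -262], [595, -257], [598, -251], [603, -245], [605, -239], [609, -234], [612, -229], [617, -222], [618, -218], [622, -213]]
```

View pics/crop.png

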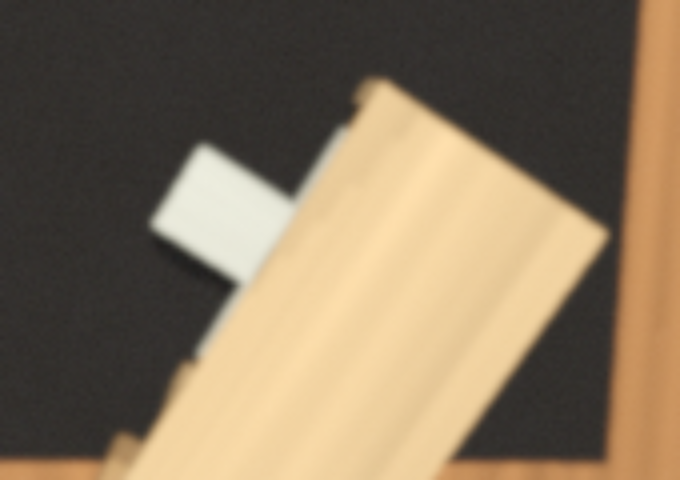

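The crop confirms a grey-white tongue (free end near crop 150–205,145–225) with its body inside the front hole, flush with the rack's front. Next I grip it and draw it out.

Run:
```python
from h import *
x=np.array([.8413,-.5406,0]);a=np.deg2rad(147.28)
tip=np.array([565.5,-232,0])+16*x
movep(tip+[0,0,90],R(a))
movel(tip+[0,0,2.5],guard=15)
print(read_state()["eef_pos"],read_state()["time"])
clamp();s=read_state();print("gap",s["finger_gap"],s["gripper_force"],s["ft_force"])
if 27<s["finger_gap"]<33:
    g=movel(tip+[0,0,2.5]-95*x,max_speed=120,guard=30);print("guard",g,read_state()["ft_force"],read_state()["finger_gap"])
    if not g:
        p=read_state()["eef_pos"];open_gripper();wait(.3)
        movel(np.array(p)+[0,0,215],max_speed=250)
        w=camera("wrist");np.savez("w2.npz",**w);cv2.imwrite("pics/w2.png",w["image"])
print(read_state()["time"],read_state()["eef_pos"])
```

```text
[ 579.60469191 -240.83201143    3.42117932] 2.8167
gap 0.24932458715975023 0.0 [-0.10584015  0.38845519  0.1257792 ]
3.5833 [ 578.9667453  -240.61011828    2.47488366]
```

Run:
```python
from h import *
w=camera("wrist");s=camera("side");np.savez("w2.npz",**w)
cs=cv2.resize(s["image"][110:210,280:440],None,fx=3,fy=3)
o=np.zeros((400,640,3),np.uint8);o=np.hstack([cv2.resize(w["image"],(320,200)),cv2.resize(cs,(320,200))])
cv2.imwrite("pics/m2.png",cv2.vconcat([cv2.resize(w["image"][:,100:540],(440,400)),cv2.resize(cs,(440,200))]))
```

```text
(no output)
```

View pics/m2.png

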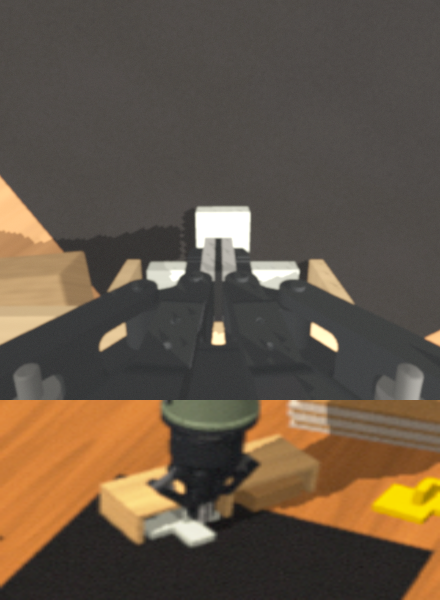

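The fingers shut on top of the tongue (picture 205–235, 238) rather than beside it. I'll check the real height of the fingertips in the depth image.

Run:
```python
from h import *
z=np.load("w2.npz");w={k:z[k] for k in z};P=cloud(w)
for v in range(204,262,4):print(v,[np.round(P[v,u]).astype(int).tolist() for u in(300,310,318,326,345)])
s=read_state();print(np.round(s["tool_rot"],3).tolist(),s["eef_pos"],s["finger_gap"],s["joint_efforts"],s["ft_force"],s["time"])
```

```text
204 [[559, -240, 1], [562, -235, 2], [564, -231, 2], [567, -227, 1], [573, -218, 1]]
208 [[560, -241, 4], [563, -236, 3], [566, -232, 3], [568, -228, 4], [574, -219, 4]]
212 [[561, -241, 11], [521, -203, 180], [566, -232, 12], [568, -228, 12], [574, -219, 12]]
216 [[562, -242, 12], [565, -237, 12], [568, -233, 12], [570, -230, 13], [576, -221, 12]]
220 [[564, -243, 12], [567, -239, 11], [569, -235, 13], [572, -231, 11], [578, -222, 12]]
224 [[566, -245, 12], [570, -240, 11], [572, -236, 11], [574, -232, 12], [580, -223, 12]]
228 [[568, -246, 11], [571, -241, 12], [574, -237, 12], [576, -233, 12], [582, -224, 12]]
232 [[570, -247, 12], [573, -243, 12], [576, -239, 12], [579, -235, 11], [584, -226, 12]]
236 [[572, -249, 12], [575, -244, 12], [578, -240, 12], [581, -236, 11], [586, -227, 12]]
240 [[574, -250, 12], [566, -237, 45], [569, -234, 44], [570, -231, 45], [589, -228, 12]]
244 [[577, -252, 11], [567, -237, 49], [568, -234, 50], [570, -231, 50], [590, -229, 13]]
248 [[567, -243, 45], [567, -237, 53], [569, -234, 54], [570, -231, 54], [593, -231, 12]]
252 [[567, -243, 49], [567, -237, 58], [568, -234, 58], [570, -231, 58], [579, -226, 49]]
256 [[568, -243, 54], [567, -237, 62], [569, -234, 62], [570, -231, 62], [578, -226, 54]]
260 [[567, -242, 58], [567, -237, 66], [569, -234, 65], [570, -231, 66], [578, -226, 57]]
[[-0.841, 0.541, -0.0], [0.541, 0.841, 0.0], [0.0, -0.0, -1.0]] [ 578.92894731 -240.64788111    2.48320811] -0.11638167932051523 [ 7.18703537e-03 -1.04614706e+02 -1.62013952e+00 -2.65115118e+01
  1.32094970e-02  2.46986398e-03  4.25945257e-05] [-0.33201136 -1.11313108 -0.88781976] 3.6833
```

Run:
```python
from h import *
z=np.load("w1.npz");w={k:z[k] for k in z};P=cloud(w);print(np.round(w["cam_to_world"],3)[:3,3])
for u in(186,198,206,214,220):print(u,[(v,*np.round(P[v,u]).astype(int)) for v in range(244,304,6)])
z=np.load("w2.npz");w={k:z[k] for k in z};print(np.round(w["cam_to_world"],3)[:3,3])
print(proj(w,[[569.3,-234.7,2.5],[569.3,-234.7,15],[569.3,-234.7,42],[579,-240.7,2.5]]))
c=camera("side");Q=cloud(c);uv=proj(c,[[579,-240.7,z] for z in(2.5,15,30,45,60,75)]);
for a,b in uv:
    print(a,b,np.round(Q[int(b),int(a)]))
```

```text
[ 599.421 -190.096  426.969]
186 [(244, np.int64(405), np.int64(-374), np.int64(0)), (250, np.int64(406), np.int64(-382), np.int64(5)), (256, np.int64(408), np.int64(-387), np.int64(13)), (262, np.int64(407), np.int64(-398), np.int64(12)), (268, np.int64(546), np.int64(-250), np.int64(312)), (274, np.int64(551), np.int64(-246), np.int64(324)), (280, np.int64(553), np.int64(-247), np.int64(328)), (286, np.int64(554), np.int64(-246), np.int64(332)), (292, np.int64(556), np.int64(-246), np.int64(336)), (298, np.int64(556), np.int64(-249), np.int64(336))]
198 [(244, np.int64(422), np.int64(-374), np.int64(0)), (250, np.int64(422), np.int64(-383), np.int64(2)), (256, np.int64(426), np.int64(-387), np.int64(14)), (262, np.int64(552), np.int64(-247), np.int64(314)), (268, np.int64(554), np.int64(-247), np.int64(319)), (274, np.int64(556), np.int64(-246), np.int64(325)), (280, np.int64(557), np.int64(-247), np.int64(327)), (286, np.int64(557), np.int64(-248), np.int64(329)), (292, np.int64(557), np.int64(-251), np.int64(328)), (298, np.int64(557), np.int64(-253), np.int64(329))]
206 [(244, n
[... 1375 characters left out ...]
 (280, np.int64(557), np.int64(-259), np.int64(306)), (286, np.int64(557), np.int64(-262), np.int64(306)), (292, np.int64(557), np.int64(-264), np.int64(307)), (298, np.int64(557), np.int64(-267), np.int64(308))]
[ 521.328 -203.379  179.77 ]
[[317.69950267 214.14031142]
 [317.65540957 221.05223272]
 [317.53566644 239.82285799]
 [318.04617266 232.09678175]]
350.4313831659575 177.62131690086386 [ 578. -233.   12.]
350.64099329342014 174.61449333478916 [ 583. -245.   13.]
350.896037105839 170.9559308652861 [ 576. -226.   48.]
351.1549951100821 167.24121994359788 [ 575. -230.   56.]
351.41795811038753 163.46905799753395 [ 574. -226.   76.]
351.68501974160495 159.6381018502358 [ 574. -223.   94.]
```

Both cameras put the shut fingertips at z ≈ 42 with the reported TCP at z = 2.5. So the real finger ends are about 40 mm behind the stated TCP. I'll use the measured value, and go down guarded.

```bash
echo "
TIP=np.array([0,0,-40.]) # add to wanted fingertip position (tool down): measured, the fingers end 40 mm short of the stated TCP" >> h.py
python3 - <<'E'
from h import *
x=np.array([.8413,-.5406,0])
tip=np.array([565.5,-232,3])+16*x+TIP
open_gripper()
print(movel(tip,guard=15),read_state()["eef_pos"])
clamp();s=read_state();print("gap",s["finger_gap"],s["gripper_force"],s["ft_force"])
if 27<s["finger_gap"]<33:
    g=movel(tip-95*x,max_speed=120,guard=30);print("guard",g,read_state()["ft_force"],read_state()["finger_gap"])
    if not g:
        p=read_state()["eef_pos"];open_gripper();wait(.3)
        movel(np.array(p)+[0,0,215],max_speed=250)
        w=camera("wrist");np.savez("w2.npz",**w);cv2.imwrite("pics/w2.png",w["image"])
print(read_state()["time"],read_state()["eef_pos"])
E
```

```text
False [ 578.73392332 -240.50689388  -37.17810206]
gap 28.597613533456805 70.80489204214246 [-3.42338553  0.81259093 23.78472753]
guard False [ 2.20965178 -0.34535567 26.30394299] 28.590534401323943
8.3917 [ 500.89187669 -189.77820209  178.60869284]
```

View pics/w2.png

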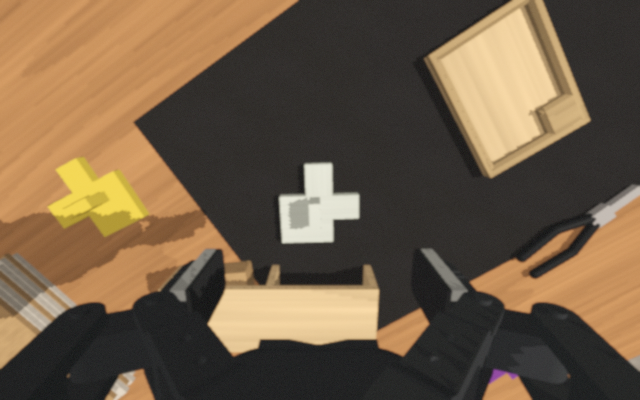

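The tongue plate lies out flat: tongue up at (318,180), body (280–358,193–243), cut-out at lower right, tray at (510,90). Next are close views of the tray and the fork.

```bash
cat >> h.py <<'E'
def white(w,zr,box=(0,640,0,260)):
    P=cloud(w);h=cv2.cvtColor(w["image"],cv2.COLOR_BGR2HSV);v,u=np.mgrid[:400,:640]
    m=(h[...,1]<60)&(h[...,2]>90)&(P[...,2]>zr[0])&(P[...,2]<zr[1])&(u>=box[0])&(u<box[1])&(v>=box[2])&(v<box[3])
    m=cv2.morphologyEx(m.astype(np.uint8),cv2.MORPH_OPEN,np.ones((3,3)))
    n,l,st,c=cv2.connectedComponentsWithStats(m);return P,l==1+st[1:,4].argmax()
def rect(p):
    r=cv2.minAreaRect(p[:,:2].astype(np.float32));return np.round(r[0],1),np.round(r[1],1),round(r[2],2)
def edge(w,m,z):
    c=max(cv2.findContours(m.astype(np.uint8),0,cv2.CHAIN_APPROX_NONE)[0],key=cv2.contourArea);return ray(w,c[:,0],z)
E
python3 - <<'E'
from h import *
z=np.load("w2.npz");w={k:z[k] for k in z}
P,m=white(w,(8,50),(240,400,130,260))
print("tongue all",rect(P[m]),"edge12",rect(edge(w,m,12)))
t=m&(P[...,2]>36);print("rib top",t.sum(),rect(P[t]),P[t].mean(0))
movep([525,40,230],R(np.pi/2));w=camera("wrist");np.savez("w3.npz",**w);i3=w["image"]
movep([460,265,230],R(np.pi/2));w=camera("wrist");np.savez("w4.npz",**w);i4=w["image"]
cv2.imwrite("pics/w34.png",cv2.vconcat([i3[:260],i4[:300]]));print(read_state()["time"])
E
```

```text
tongue all (array([ 526.9, -205.4]), array([89.5, 92.2]), 58.92) edge12 (array([ 526.7, -205.3]), array([89.2, 92.4]), 58.84)
rib top 338 (array([ 530.2, -213.2]), array([11.6, 32.1]), 57.71) [ 529.50552579 -212.46975923   41.81854284]
10.7083
```

View pics/w34.png

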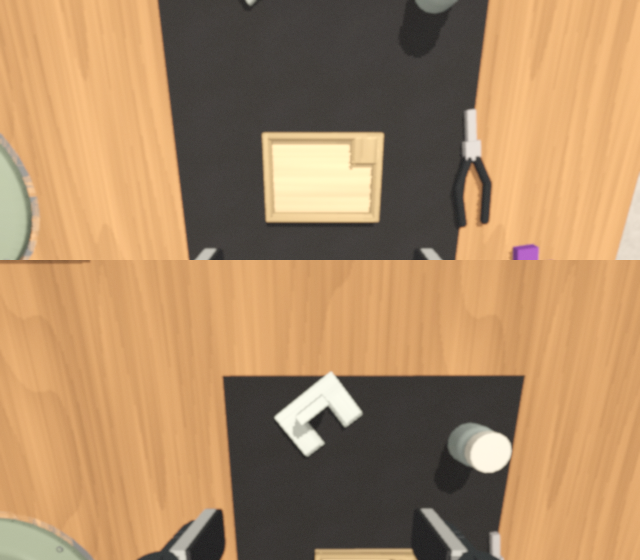

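Top: the tray spans (262,132) to (383,223), stop at upper right (365,150). Bottom: the fork at picture (318,415) opens to the lower right, and the jar is at (480,448), clear of the path.

Run:
```python
from h import *
z=np.load("w3.npz");w={k:z[k] for k in z};P=cloud(w);v,u=np.mgrid[:400,:640]
box=(u>235)&(u<410)&(v>110)&(v<245)
h=cv2.cvtColor(w["image"],cv2.COLOR_BGR2HSV)
m=box&(h[...,2]>110)&(h[...,1]>40)
n,l,st,c=cv2.connectedComponentsWithStats(m.astype(np.uint8));m=l==1+st[1:,4].argmax()
print("tray edge16",rect(edge(w,m,16)));r=box&(P[...,2]>13)&(P[...,2]<20);print("rim",rect(P[r]),np.median(P[r][:,2]))
f=m&(P[...,2]<10)&(P[...,2]>3);f=cv2.morphologyEx(f.astype(np.uint8),cv2.MORPH_OPEN,np.ones((3,3)));print("floor",rect(P[f>0]),np.median(P[f>0][:,2]))
z=np.load("w4.npz");w={k:z[k] for k in z}
P,m=white(w,(8,50),(250,390,90,220))
print("fork all",rect(P[m]),"edge12",rect(edge(w,m,12)))
t=m&(P[...,2]>36);print("rib top",t.sum(),rect(P[t]),P[t].mean(0))
```

```text
tray edge16 (array([528.7,  28.5]), array([117.6, 151.7]), 89.97)
rim (array([529.3,  27.8]), array([114.2, 148.4]), 89.93) 15.692998466144644
floor (array([529.3,  26.8]), array([ 93.1, 128.5]), 89.81) 6.000031727493933
fork all (array([460.3, 281.2]), array([90., 66.]), 38.04) edge12 (array([460.1, 281.6]), array([89.9, 65.3]), 37.95)
rib top 368 (array([452.4, 291.6]), array([39.9, 12. ]), 38.22) [452.4690367  291.87889296  41.85453619]
```

Run:
```python
from h import *
rib=np.array([452.3,291.5,15]);a=np.deg2rad(38.04)
movep(rib+TIP+[0,0,70],R(a))
print(movel(rib+TIP,guard=15),read_state()["eef_pos"])
clamp();s=read_state();print("gap",s["finger_gap"],s["ft_force"])
if s["finger_gap"]>8:
    movel(rib+TIP+[0,0,60],max_speed=200);print(read_state()["finger_gap"])
    seat=np.array([529.2-42,27.6,21.])
    movep(seat+TIP+[0,0,50],R(np.pi/2))
    s=read_state();print(s["eef_pos"],s["ft_force"],s["finger_gap"])
    movel(seat+TIP+[0,0,16],max_speed=120)
    g=movel(seat+TIP+[0,0,.5],max_speed=40,guard=12)
    s=read_state();print(g,s["eef_pos"]-TIP-seat,s["ft_force"])
    w=camera("wrist");np.savez("w5.npz",**w);cv2.imwrite("pics/w5.png",w["image"])
print(read_state()["time"])
```

```text
False [452.82835188 291.65567652 -24.16740361]
gap 23.33613811192982 [-4.55139979 -1.22678813 17.97819407]
22.575740149581602
[487.00253398  28.57932312  30.51508826] [ 0.3856329   0.31495575 -1.31477348] 22.65164116159742
True [ 0.41456888 -0.03847492  1.06822091] [-1.72985976 -0.2427106  15.01071677]
15.3083
```

View pics/w5.png

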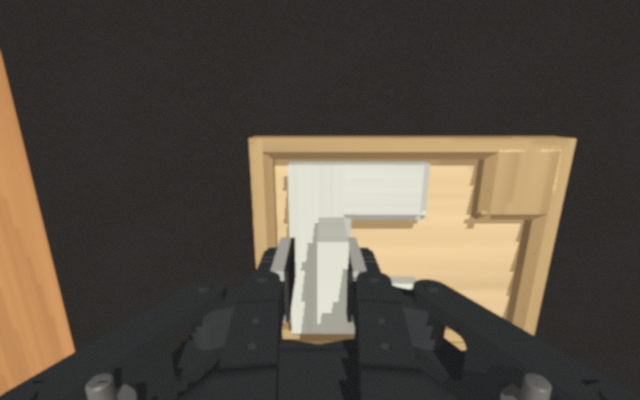

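The fork is held in the tray at the −x end, level with the cavity (plate at 288–428,162–215). I'll check its heights, then release it and look.

Run:
```python
from h import *
z=np.load("w5.npz");w={k:z[k] for k in z};P=cloud(w)
for u,v in((300,180),(350,185),(410,190),(300,230),(334,240),(334,300)):print(u,v,np.round(P[v,u],1))
open_gripper();wait(.2)
p=np.array(read_state()["eef_pos"]);movel(p+[0,0,170],max_speed=250)
w=camera("wrist");np.savez("w6.npz",**w)
P,m=white(w,(10,60),(200,400,60,270))
print("fork",rect(P[m]),"edge",rect(edge(w,m,18)));t=m&(P[...,2]>40);print("rib",rect(P[t]),np.median(P[t][:,2]))
q=P[m&(P[...,2]<25)];A=np.c_[q[:,:2]-q[:,:2].mean(0),np.ones(len(q))];print("plane",np.linalg.lstsq(A,q[:,2],rcond=None)[0])
v,u=np.mgrid[:400,:640];r=(P[...,2]>14)&(P[...,2]<17.2)&(u>180)&(u<460)&(v>60)&(v<290);print("rim",rect(P[r]))
s=read_state();print(s["time"],s["eef_pos"],s["finger_gap"])
cv2.imwrite("pics/w6.png",w["image"][:320])
```

```text
300 180 [478.1  66.5  18.6]
350 185 [501.1  64.1  18.3]
410 190 [529.   61.6  18.3]
300 230 [477.7  42.3  19.1]
334 240 [492.5  48.2  45.6]
334 300 [492.7  23.3  48.5]
fork (array([505.9,  26.6]), array([92.9, 66. ]), 89.84) edge (array([505.6,  27.9]), array([90. , 65.3]), 89.94)
rib (array([492.9,  28.5]), array([12. , 40.2]), 0.02) 47.92308241577837
plane [-1.51882884e-02  5.76169597e-03  1.75357030e+01]
rim (array([529.4,  27.3]), array([113.8, 148.7]), 89.93)
17.025 [486.37619101  27.39209401 150.43664301] 85.65639327607884
```

View pics/w6.png

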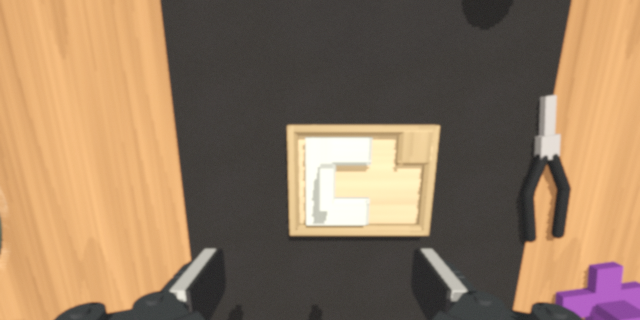

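The fork is flat and down: rib top at z = 47.9, and no arm or rib is on the rim. Its rib is 5.7 mm too far toward +x, because the fingertips caught the plate top at a gap of 23 mm instead of closing on the rib. I'll regrip higher on the rib and slide it over.

Run:
```python
from h import *
rib=np.array([492.9,28.2,28]);a=np.pi/2
movep(rib+TIP+[0,0,40],R(a))
print(movel(rib+TIP,guard=15))
clamp();s=read_state();print("gap",s["finger_gap"],s["ft_force"],s["eef_pos"])
if 8<s["finger_gap"]<16:
    print(movel(np.array([487.0,27.7,28])+TIP,max_speed=30,guard=25),read_state()["ft_force"])
    open_gripper();wait(.2)
    p=np.array(read_state()["eef_pos"]);movel(p+[0,0,160],max_speed=250)
    w=camera("wrist");np.savez("w7.npz",**w)
    P,m=white(w,(10,60),(200,400,60,270))
    print("edge",rect(edge(w,m,18)));t=m&(P[...,2]>40);print("rib",rect(P[t]),np.median(P[t][:,2]))
    v,u=np.mgrid[:400,:640];r=(P[...,2]>14)&(P[...,2]<17.2)&(u>180)&(u<460)&(v>60)&(v<290);print("rim",rect(P[r]))
print(read_state()["time"],read_state()["eef_pos"])
```

```text
False
gap 10.852718514787966 [-1.69795038 -0.21777342  8.66457475] [493.07515946  28.19364887 -11.69283681]
False [-0.08717495 -0.73799988  8.64200843]
edge (array([498. ,  27.7]), array([91.2, 67.1]), 89.94)
rib (array([486.,  28.]), array([11.2, 40.4]), 0.1) 47.92246267632868
rim (array([529.3,  27.6]), array([113.9, 148.3]), 89.97)
20.775 [486.33234248  27.59910453 146.94645969]
```

The fork now sits at rib (486, 28) against a seat of (487.3, 27.6), flat. Next I regrip the tongue plate by its rib and fit it.

Run:
```python
from h import *
rib=np.array([530.2,-213.2,21]);a=np.deg2rad(148.6)
movep(rib+TIP+[0,0,60],R(a))
print(movel(rib+TIP,guard=15))
clamp();s=read_state();print("gap",s["finger_gap"],s["ft_force"])
if 8<s["finger_gap"]<16:
    movel(rib+TIP+[0,0,65],max_speed=200)
    seat=np.array([552.1,22.6,27])
    movep(seat+TIP+[0,0,50],R(np.pi))
    s=read_state();print(s["finger_gap"],s["ft_force"],s["time"])
    w=camera("wrist");np.savez("w8.npz",**w)
    movel(seat+TIP+[0,0,18],max_speed=120)
    g=movel(seat+TIP+[0,0,.3],max_speed=40,guard=12)
    s=read_state();print(g,s["eef_pos"]-TIP-seat,s["ft_force"])
    w=camera("wrist");np.savez("w9.npz",**w);cv2.imwrite("pics/w9.png",w["image"])
print(read_state()["time"])
```

```text
False
gap 11.14384608317904 [-1.11600096 -0.01676815  6.12960502]
11.13649622918254 [ 0.0378374  -1.61398796 -2.26911287] 24.6
True [-0.11917486 -0.18062597  0.31872601] [-2.7824985  -0.96573647 11.00327081]
25.5833
```

View pics/w9.png

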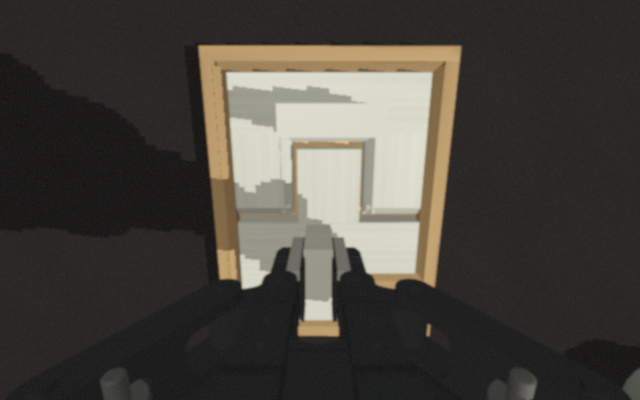

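The tongue plate is in the tray with its tongue (295–362,148–230) inside the fork's slot, down to 0.3 mm of target. I'll release it and measure.

Run:
```python
from h import *
open_gripper();wait(.2)
p=np.array(read_state()["eef_pos"]);movel(p+[0,0,160],max_speed=250)
movep([530,27,190],R(np.pi/2));w=camera("wrist");np.savez("w10.npz",**w)
P=cloud(w);v,u=np.mgrid[:400,:640];h=cv2.cvtColor(w["image"],cv2.COLOR_BGR2HSV)
W=(h[...,1]<60)&(h[...,2]>70)&(P[...,0]>455)&(P[...,0]<605)&(P[...,1]>-30)&(P[...,1]<86)
for n,lo,hi in(("fork",460,515),("tongue",525,600)):
    t=W&(P[...,2]>40)&(P[...,2]<60)&(P[...,0]>lo)&(P[...,0]<hi);print(n,"rib",rect(P[t]),np.median(P[t][:,2]))
    q=P[W&(P[...,2]>14)&(P[...,2]<24)&(P[...,0]>lo-5)&(P[...,0]<hi)];q=q[abs(q[:,2]-np.median(q[:,2]))<2]
    A=np.c_[q[:,:2]-q[:,:2].mean(0),np.ones(len(q))];print(" plane",np.linalg.lstsq(A,q[:,2],rcond=None)[0])
r=(P[...,2]>14)&(P[...,2]<17)&(P[...,0]>440)&(P[...,0]<620)&(P[...,1]>-45)&(P[...,1]<100);print("rim",rect(P[r]))
print(read_state()["time"],read_state()["gripper_force"])
cv2.imwrite("pics/w10.png",w["image"][:320])
```

```text
fork rib (array([486.1,  28. ]), array([40.1, 12.3]), 89.87) 47.878565974615356
 plane [-1.59748392e-03 -9.40444927e-04  1.79173046e+01]
tongue rib (array([552.5,  23.2]), array([31.8, 12.2]), 0.25) 47.81418563004382
 plane [ 1.76341985e-03 -2.15532454e-04  1.79712074e+01]
rim (array([529.4,  28. ]), array([148.5, 113.5]), 0.03)
28.6083 0.0
```

View pics/w10.png

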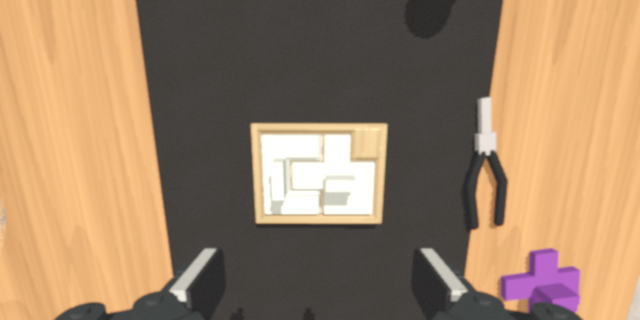

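Both plates lie flat and interlocked in the tray (252–387,124–224), with tops at z = 17.9–18.0 and ribs 0.2 mm (tongue) and 1.3 mm (fork) from their seats.

```bash
python3 -c "
from workcell import *
print(finish_job())"
```

```text
the job is handed in; nothing more can be done
None
```

The job is handed in at about 29 s with both plates flat, interlocked and on the tray floor by my measurements, and with the arm never sent near the carton, jar or pliers; the fingers actually end about 40 mm short of the stated TCP, so the first grip closed on nothing and I used the measured offset from then on.

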